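# Tip the sample tubes under the tray's hood

## Robot

A 6-joint arm with a two-finger parallel gripper is mounted at the origin on a cart in front of the work surface, level with it; the furniture and walls round the work are solid. World frame = base frame: x ahead of the robot, y to its left, z up, the work surface at z = 0. Lengths are in m, angles in rad, forces in N, time in s.
With the tool pointing down it reaches from about 0.35 to 0.925 m from the base axis. Payload 6.4 kg.
Tool frame: the origin (TCP) lies at the very end of the fingers, on their centre line; the grasp point (between the pads) lies 19 mm behind it; x points along the fingers, y is the direction in which the jaws open and shut, and the axes are right-handed (so a half turn about x gives the same grasp; the last joint's range is limited). The gripper opens to 85 mm and grips with 20 to 120 N. Pads are 22 mm wide; open, the fingers measure 114 mm over their backs; the gripper's body (76 mm by 85 mm) begins 54 mm behind the grasp point. The pads swing forward as they close: fully open they stand 13 mm farther back than shut.
Start: joints at [-1.49, 0.245, 1.558, -0, 1.339, -0.174], TCP at [0.164, -0.629, 0.231] pointing down, gripper open.
Joint ranges: [-3.13, 3.13], [-1.02, 2.26], [0.13, 2.54], [-0.95, 4.09], [0.21, 2.88], [-2.74, 2.74]. Speed limits (rad/s): [2.57, 2.57, 3.14, 3.14, 3.14, 3.14].

## Interface

Orientations are given as a 3x3 rotation matrix whose columns are the frame's x, y, z axes.
In Python, from workcell import r gives the robot as it stands.
- The arm moves only by the tool arm_command, never from a script. Its argument "targets" is one flat list of numbers, 5 for each row, row after row: the shift along the tool's x, y, z in cm, then the turn about the tool's x in degrees, then the gripper command: -1 is fully open, 1 is shut, values between are in proportion. A call has 1 to 20 rows; each row shifts and turns the commanded pose from where the row before left it, along the tool's axes as they then stand; what a row does not reach is not made up. A row lasts 1/10 s, in which the tool goes at most 50 mm and 8.59 degrees, less where a joint would pass 70% of its speed; a pose out of reach is approached as far as the arm can. A call is refused whole if a number of a shift passes 5 or a number of a turn 8.59, either way. A call with a gripper value outside its range is refused whole. The fingers move at their own pace and stop on an object; "grip_force" is the grip in N (left out, the last holds). Time passes only in rows, so rows that do not move let the fingers close. It gives the time, the measured TCP pose, the force and the opening at its end, in the units of the state.
- r.read_state(): the state, without advancing time (a new reading comes with each control period).
- r.capture(name): name is "side" or "top" or "wrist"; returns a dict with "color" (400x640x3 uint8, red, green, blue), "depth" (400x640 float32, m along the optical axis (not along the pixel's ray), 0 where there is no reading), "K" (3x3 intrinsics, pixels), "D" ([k1, k2, p1, p2, k3] as OpenCV has them; the pictures are not rectified), "R" (3x3) and "t" (3): a world point X has camera coordinates R X + t; the wrist camera has in their place "T_tool_cam" (4x4, takes a point from camera to tool coordinates, whose origin is the TCP and whose axes are the tool frame's). Camera axes: x right, y down, z forward; pixel columns grow to the right and rows downward; lengths in m; the calibration is good to about 2 mm. A picture is of the moment at which its call begins: read the wrist's pose just before it.
- r.hand_in(): hands the job in, once; it reports no verdict.
The state is a dict: "clock": time; "joint_pos": joint angles; "dq": joint speeds; "joint_efforts": joint torques, N m; "position": TCP position; "tcp_rot": TCP orientation; "wrist_force": force on the tool from outside, world axes, zero at the start; "ft_torque": the same for the moment, N m; "grip_width": finger opening in m.
Only numpy, scipy, OpenCV 4.12 (cv2) and the standard library are available. Lean on these libraries where they do the work, as an engineer would, in place of code of your own. Each camera call takes 0.05 s, during which the arm holds its last target. There are 200 camera calls.

## Task

Lay the loose sample tube in the empty middle lane of the tipping tray, in the open part, with its cap away from the push tab like the other two, and let go. Then push the tray's tab down slowly until the tray is pressed firmly (about 12 newtons, never above 20) against its lower stop, and keep it there until all three tubes have slid down their lanes against the end wall under the hood. Stay on the tab while the sprung tray comes back up to level, so that it never snaps or slams, and leave the other things on the desk alone.

Things in the scene. Friction and masses are not known exactly. Their poses are not given: they have to be found in the camera images.
- stand: grey painted stand of the tipping tray, fixed to the desk, base plate 210 x 156 x 8 mm. Origin on the desk under the hinge; its x axis points level to the push-tab end, y along the hinge, z up. The hinge axis is 105 mm above the desk. Two uprights, 9 mm thick at y = +/-70 mm and 36 mm long in x, reach 116 mm above the desk
- tray (a joint): tray tilt (rad): 0 level, grows as the tab goes down; hard lower stop somewhere in 0.50 to 0.58, to be felt. Spring-return: about 2 N at the tab starts it, 3.5 N near the stop; all beyond presses on the stop, which yields well under 1 mm at 20 N. Let go tilted, it snaps back at several rad/s; slow means under 1.5 rad/s. Tubes start to slide at 0.27 to 0.42
- tray_floor (a point): tray floor above the hinge axis, mid-width; turns with the tray: x along the lanes to the tab, y across, z up from the floor. Lanes at y = -43, 0, +43 mm, 23 mm wide between ridges 3 mm high; floor from x = -104 (wall 14 mm high) to +96 mm (end wall); side walls y = +/-59 mm, 12 mm high. Aluminium
- tray_tab (a point): where to push: on the top face of the flat tab, 145 mm from the hinge axis along tray x, level with the tray floor (4 mm above the axis when level); turns with the tray, so its path is an arc about the hinge. The tab's top is 56 mm wide (y), from x = 100 to 166 mm. The hood's end stands 45 mm back and leans toward it when tilted
- loose_tube: the tube to lay in: capped sample tube lying on its side, 77 mm long; body 12.8 mm, cap (last 19 mm) 15.6 mm in diameter. Origin: centre of its bottom end; z axis along the tube to the cap. 10 to 18 g. Lies on the desk to the right of the tray
- tube_left: Capped sample tube lying on its side, 77 mm long; body 12.8 mm, cap (last 19 mm) 15.6 mm in diameter. Origin: centre of its bottom end; z axis along the tube to the cap. In the lane at tray y = +43 mm, in the open part, bottom towards the tab. Against the end wall its origin is at tray x = +96 mm
- tube_right: Capped sample tube lying on its side, 77 mm long; body 12.8 mm, cap (last 19 mm) 15.6 mm in diameter. Origin: centre of its bottom end; z axis along the tube to the cap. In the lane at tray y = -43 mm, in the open part, bottom towards the tab. Against the end wall its origin is at tray x = +96 mm
- bottle: bystander: amber dropper bottle standing, 29 mm in diameter, 102 mm high; origin under its centre
- eyepiece: bystander: black eyepiece standing, 39 mm in diameter, 46 mm high; origin under its centre
- eraser: bystander: eraser lying, 19 x 44 x 12 mm; origin under its centre
- tray_hood (a point): middle of the top of the clear hood over the lower half of the tray, 25 mm above the floor (underside 22 mm); axes as tray_floor. It covers tray_floor x = +8 to +98 mm; x below +8 mm is open from above

How it is judged:
By the outcome, as a careful person would: the job done as asked, in the order asked, and still so for the second after the job is handed in, with the robot touching nothing.
It also fails if it takes over 67 s, if anything falls off the work surface, if the arm or the gripper's body presses on something with over 40 N, if the wrist force passes 120 N, or if a joint passes its speed limit or range.

## Working session

There is one attempt and no reset: what is moved stays moved. The work goes in short steps, Python scripts to look and compute and a tool call to move; the robot and the scene stay as the last step left them, time stands still between calls to the robot, and variables do not carry over. Pictures are saved under pics/ and viewed, about 8 in all and at most 12, crops included, and the job is handed in when it is done.

Besides the shell and the picture viewer there is one more tool, called after "Emit:" by a JSON object that holds its "fn" and its "kwargs". arm_command: Moves the arm, as the interface text tells. Its arguments: {"type":"object","properties":{"targets":{"type":"array","items":{"type":"number"}},"grip_force":{"type":"number"}},"required":["targets"]}

```bash
mkdir -p pics; ls; python3 - <<'E'
from workcell import r
import cv2,numpy as np
s=r.read_state();print({k:np.round(v,3).tolist() for k,v in s.items()})
for n in("top","side"):
    c=r.capture(n);cv2.imwrite(f"pics/{n}0.png",c["color"][:,:,::-1]);np.savez(f"/tmp/{n}0.npz",**c)
    print(n,c["K"].round(1).tolist(),c["D"],np.round(c["R"],3).tolist(),np.round(c["t"],3), np.round(-c["R"].T@c["t"],3))
E
```

```text
pics
{'clock': 0.0, 'joint_pos': [-1.49, 0.246, 1.559, 0.0, 1.339, -0.174], 'dq': [0.001, -0.001, 0.001, 0.001, -0.001, -0.001], 'joint_efforts': [-0.001, -42.951, -32.613, -0.0, 0.005, 0.0], 'position': [0.164, -0.628, 0.23], 'tcp_rot': [[-0.0, 0.252, -0.968], [0.002, -0.968, -0.252], [-1.0, -0.002, -0.0]], 'wrist_force': [-0.687, 0.149, 0.204], 'ft_torque': [-0.006, 0.039, 0.046], 'grip_width': 0.086}
top [[454.1, 0.0, 317.4], [0.0, 454.1, 191.2], [0.0, 0.0, 1.0]] [0.02306254 0.         0.         0.         0.        ] [[0.005, -1.0, 0.0], [-0.984, -0.005, -0.176], [0.176, 0.001, -0.984]] [-0.074  0.493  0.988] [ 0.312 -0.072  1.06 ]
side [[387.4, 0.0, 320.1], [0.0, 387.4, 196.9], [0.0, 0.0, 1.0]] [-0.02054485  0.          0.          0.          0.        ] [[0.999, -0.033, -0.006], [-0.021, -0.468, -0.883], [0.027, 0.883, -0.469]] [-0.495  0.075  0.965] [ 0.47  -0.833  0.515]
```

View pics/top0.png

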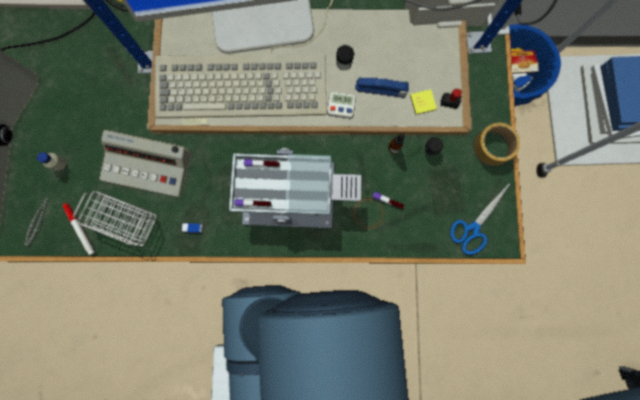

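View pics/side0.png

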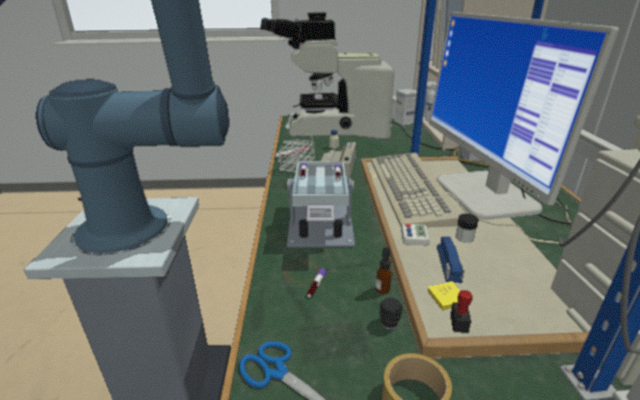

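```bash
cat > h.py <<'E'
import numpy as np,cv2
def ray(c,uv,R=None,t=None):
    R=c["R"] if R is None else R; t=c["t"] if t is None else t
    p=cv2.undistortPoints(np.float64(uv).reshape(-1,1,2),c["K"],c["D"]).reshape(-1,2)
    d=np.c_[p,np.ones(len(p))]@R
    return -R.T@t,d
def plane(c,uv,z,R=None,t=None):
    o,d=ray(c,uv,R,t); return o+d*((z-o[2])/d[:,2])[:,None]
def wristRt(c,s):
    T=np.eye(4);T[:3,:3]=s["tcp_rot"];T[:3,3]=s["position"]
    W=np.linalg.inv(T@c["T_tool_cam"]); return W[:3,:3],W[:3,3]
def tube(img,roi):
    """purple-cap and dark red body masks -> ends by PCA, per blob"""
    u0,v0,u1,v1=roi; h=cv2.cvtColor(img[v0:v1,u0:u1],cv2.COLOR_RGB2HSV).astype(int)
    H,S,V=h[...,0],h[...,1],h[...,2]
    cap=(H>120)&(H<160)&(S>70)&(V>50); body=((H>=165)|(H<8))&(S>110)
    return cap,body
E
python3 - <<'E'
from h import *
c=dict(np.load("/tmp/top0.npz"))
im=c["color"]
cv2.imwrite("pics/crop0.png",cv2.resize(im[135:245,220:420,::-1],None,fx=4,fy=4,interpolation=cv2.INTER_CUBIC))
roi=(220,140,420,230)
cap,body=tube(im,roi)
for n,m in(("cap",cap),("body",body)):
    k,l,st,ce=cv2.connectedComponentsWithStats(m.astype(np.uint8))
    for i in range(1,k):
        if st[i,4]>8:
            p=ce[i]+roi[:2]; print(n,st[i,4],p.round(1),"z.007",plane(c,[p],.007)[0].round(4),"z.116",plane(c,[p],.116)[0].round(4))
E
```

```text
cap 51 [247.8 161.9] z.007 [0.5703 0.0945 0.007 ] z.116 [0.5436 0.0773 0.116 ]
cap 53 [376.4 195.5] z.007 [ 0.4911 -0.2103  0.007 ] z.116 [ 0.4726 -0.196   0.116 ]
cap 51 [238.5 202.2] z.007 [0.4733 0.1132 0.007 ] z.116 [0.4566 0.094  0.116 ]
body 50 [271.  163.3] z.007 [0.5672 0.0392 0.007 ] z.116 [0.5408 0.0277 0.116 ]
body 56 [396.1 203.8] z.007 [ 0.4715 -0.2561  0.007 ] z.116 [ 0.455 -0.237  0.116]
body 46 [261.5 203. ] z.007 [0.4716 0.0593 0.007 ] z.116 [0.4552 0.0457 0.116 ]
```

View pics/crop0.png

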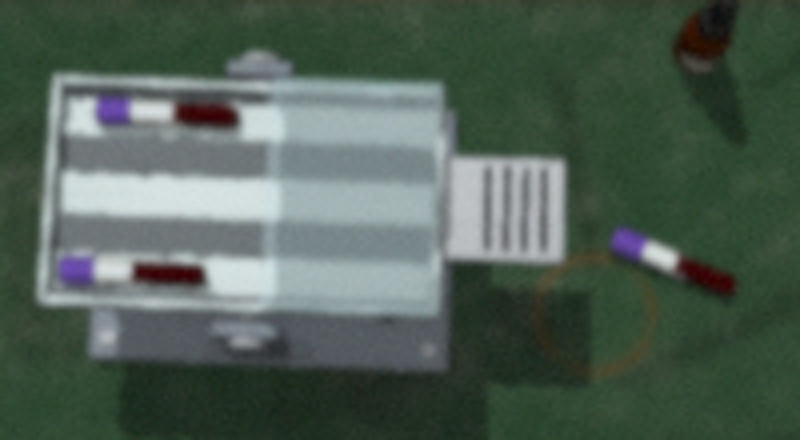

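Emit:
{"fn": "arm_command", "kwargs": {"targets": [0, 0, 0, -7.45, -1, 0, 0, 0, -7.45, -1, 0, 0, 0, -7.45, -1, 0, 0, 0, -7.45, -1, 0, 0, 0, -7.45, -1, 0, 0, 0, -7.45, -1, 0, 0, 0, -7.45, -1, 0, 1.05, -3.7, 0, -1, 0, 1.05, -3.7, 0, -1, 0, 1.05, -3.7, 0, -1, 0, 1.05, -3.7, 0, -1, 0, 1.05, -3.7, 0, -1, 0, 1.05, -3.7, 0, -1, 0, 1.05, -3.7, 0, -1, 0, 1.05, -3.7, 0, -1, 0, 1.05, -3.7, 0, -1, 0, 1.05, -3.7, 0, -1, 0, 1.05, -3.7, 0, -1, 0, 1.05, -3.7, 0, -1, 0, 1.05, -3.7, 0, -1]}}

```text
clock: 2.1
position: [0.4797, -0.2394, 0.2309]
tcp_rot: [[-0.0, 0.919, -0.395], [0.0, -0.395, -0.919], [-1.0, -0.001, -0.0]]
wrist_force: [0.7, -0.1, -0.4]
grip_width: 0.0858
```

```bash
cat > look.py <<'E'
import sys
from h import *
from workcell import r
n=sys.argv[1]
s=r.read_state();c=r.capture("wrist");R,t=wristRt(c,s);c["R"]=R;c["t"]=t
print(s["clock"],np.round(s["position"],4),np.round(s["tcp_rot"],3).tolist(),np.round(s["wrist_force"],2),s["grip_width"],np.round(s["joint_pos"],2))
cv2.imwrite(f"pics/{n}.png",c["color"][:,:,::-1]);np.savez(f"/tmp/{n}.npz",**c)
cap,body=tube(c["color"],(0,0,640,400))
for nm,m in(("cap",cap),("body",body)):
    k,l,st,ce=cv2.connectedComponentsWithStats(m.astype(np.uint8))
    for i in range(1,k):
        if st[i,4]>150: print(nm,st[i],ce[i].round(1),"z.007",plane(c,[ce[i]],.007)[0].round(4),"z.116",plane(c,[ce[i]],.116)[0].round(4))
E
python3 look.py w1; python3 -c "
import numpy as np;c=np.load('/tmp/w1.npz');print(c['T_tool_cam'].round(3).tolist(),c['K'].tolist(),c['D'])"
```

```text
2.1 [ 0.4797 -0.2394  0.2309] [[-0.0, 0.919, -0.395], [0.0, -0.395, -0.919], [-1.0, -0.001, -0.0]] [ 0.68 -0.09 -0.4 ] 0.085758980168864 [-0.67 -0.02  1.85  0.    1.32 -0.27]
cap [309 129  14  18 245] [315.6 137.5] z.007 [ 0.4904 -0.2093  0.007 ] z.116 [ 0.4961 -0.1979  0.116 ]
body [312 166  10  31 287] [316.5 181.4] z.007 [ 0.472  -0.2544  0.007 ] z.116 [ 0.4831 -0.2296  0.116 ]
body [ 586  209   54   33 1083] [613.4 224.5] z.007 [ 0.7658 -0.4362  0.007 ] z.116 [ 0.6897 -0.3574  0.116 ]
[[-0.0, -0.291, 0.957, -0.143], [1.0, 0.001, 0.001, 0.0], [-0.001, 0.957, 0.291, -0.075], [0.0, 0.0, 0.0, 1.0]] [[337.0274269617829, 0.0, 317.6883189192709], [0.0, 337.0274269617829, 198.33622253317228], [0.0, 0.0, 1.0]] [0.01745228 0.         0.         0.         0.        ]
```

View pics/w1.png

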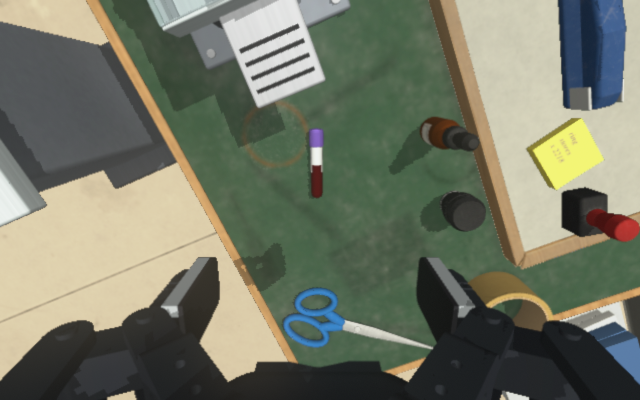

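Emit:
{"fn": "arm_command", "kwargs": {"targets": [3.5, -0.13, 0.12, 0, -1, 3.5, 0, 0, 0, -1, 3.5, 0, 0, 0, -1, 3.5, 0, 0, 0, -1, 3.5, 0, 0, 0, -1, 3.5, 0, 0, 0, -1, 1, 0, 0, 0, -1, 0.5, 0, 0, 0, -1, 0.25, 0, 0, 0, -1, 0, 0, 0, 0, 1, 0, 0, 0, 0, 1, 0, 0, 0, 0, 1, 0, 0, 0, 0, 1, 0, 0, 0, 0, 1, 0, 0, 0, 0, 1, 0, 0, 0, 0, 1, 0, 0, 0, 0, 1, 0, 0, 0, 0, 1, 0, 0, 0, 0, 1], "grip_force": 20}}

```text
clock: 4.05
position: [0.4777, -0.2417, 0.0041]
tcp_rot: [[0.0, 0.919, -0.395], [-0.0, -0.395, -0.919], [-1.0, 0.0, 0.0]]
wrist_force: [-0.9, 0.7, 4.4]
grip_width: 0.0114
```

Emit:
{"fn": "arm_command", "kwargs": {"targets": [-0.5, 0, 0, 0, 1, -1, 0, 0, 0, 1, -2, 0, 0, 0, 1, -3, 0, 0, 0, 1, 0, 0, 0, 0, 1]}}

```text
clock: 4.55
position: [0.4801, -0.2435, 0.0734]
tcp_rot: [[0.007, 0.919, -0.395], [-0.005, -0.395, -0.919], [-1.0, 0.008, 0.002]]
wrist_force: [0.6, -0.3, -0.1]
grip_width: 0.0117
```

```bash
python3 look.py w2; python3 -c "
import cv2;cv2.imwrite('pics/w2c.png',cv2.resize(cv2.imread('pics/w2.png')[100:400,160:480],None,fx=2,fy=2))"
```

```text
4.55 [ 0.4801 -0.2435  0.0734] [[0.007, 0.919, -0.395], [-0.005, -0.395, -0.919], [-1.0, 0.008, 0.002]] [ 0.58 -0.29 -0.06] 0.011672532644773224 [-0.68  0.19  1.95  0.    1.   -0.27]
cap [ 300  169   36   50 1659] [317.6 193.2] z.007 [ 0.4864 -0.2306  0.007 ] z.116 [ 0.4981 -0.2012  0.116 ]
body [ 305  260   26   68 1503] [317.3 295.1] z.007 [ 0.4566 -0.2999  0.007 ] z.116 [ 0.4837 -0.2344  0.116 ]
```

View pics/w2c.png

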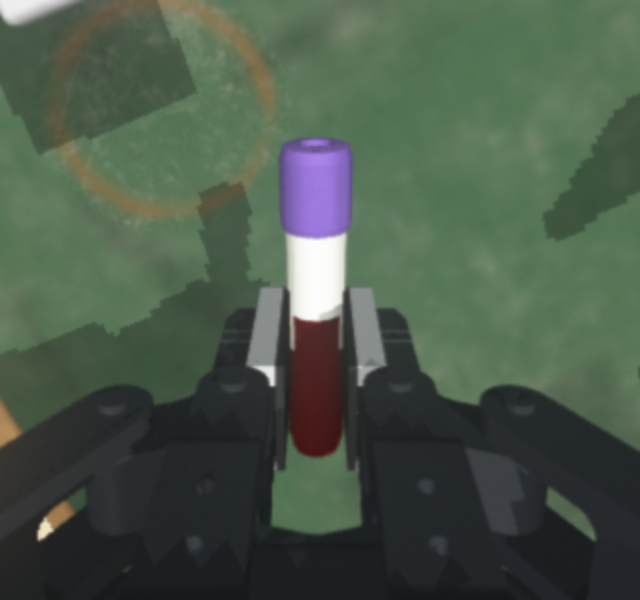

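```bash
python3 - <<'E'
from h import *
c=dict(np.load("/tmp/top0.npz"));w=dict(np.load("/tmp/w1.npz"))
q=np.array([[567,157],[567,263],[447,156],[447,262],[506,210]])/4+[220,135]
print(plane(c,q,.109).round(4).tolist())
q=np.array([[52,73],[38,303],[443,82],[437,317]])/4+[220,135]
print("walls",plane(c,q,.122).round(4).tolist())
a=plane(w,[[258,107],[325,78],[225,20]],.109);print(a.round(4).tolist(),np.linalg.norm(a[0]-a[1]))
E
```

```text
[[0.5196, -0.1663, 0.109], [0.4622, -0.1656, 0.109], [0.5198, -0.1021, 0.109], [0.4624, -0.1021, 0.109], [0.4906, -0.1335, 0.109]]
walls [[0.5609, 0.1084, 0.122], [0.4376, 0.111, 0.122], [0.5572, -0.0996, 0.122], [0.4314, -0.0965, 0.122]]
[[0.4646, -0.1604, 0.109], [0.5194, -0.1613, 0.109], [0.4694, -0.0983, 0.109]] 0.05477338042602577
```

Emit:
{"fn": "arm_command", "kwargs": {"targets": [-3, 0, 0, 0, 1, -4.5, 0, 0, -7.3, 1, -4.5, 0, 0, -7.3, 1, -2.5, 0, 0, -7.3, 1, 0, 0.1, -2, 0, 1, 0, 0.11, -3.5, 0, 1, 0, 0.11, -3.5, 0, 1, 0, 0.11, -3.5, 0, 1, 0, 0.11, -3.5, 0, 1, 0, 0.11, -3.5, 0, 1, 0, 0.11, -3.5, 0, 1, 0, 0.11, -3.5, 0, 1, 0, 0.11, -2, 0, 1, 0, 0, -1, 0, 1, 0, 0, 0, 0, 1, 0, 0, 0, 0, 1]}}

```text
clock: 6.2
position: [0.494, 0.0525, 0.2133]
tcp_rot: [[-0.001, 1.0, -0.024], [-0.0, -0.024, -1.0], [-1.0, -0.001, 0.0]]
wrist_force: [0.2, -0.0, -0.8]
grip_width: 0.0118
```

```bash
python3 look.py w3
```

```text
6.2 [0.494  0.0525 0.2133] [[-0.001, 1.0, -0.024], [-0.0, -0.024, -1.0], [-1.0, -0.001, 0.0]] [ 0.18 -0.03 -0.84] 0.011787918445233905 [-0.12 -0.1   1.96 -0.    1.29 -0.1 ]
cap [252 133  22  28 574] [262.7 146.4] z.007 [0.4381 0.0784 0.007 ] z.116 [0.4563 0.0937 0.116 ]
cap [373 152  22  28 551] [383.7 165.8] z.007 [0.564  0.0551 0.007 ] z.116 [0.5429 0.0776 0.116 ]
cap [ 300  170   36   49 1607] [317.4 193.5] z.007 [0.4935 0.0264 0.007 ] z.116 [0.4944 0.0578 0.116 ]
body [259 188  15  38 373] [266.  205.9] z.007 [0.4371 0.0137 0.007 ] z.116 [0.4556 0.0491 0.116 ]
body [373 212  15  38 446] [380.  230.4] z.007 [ 0.5623 -0.018   0.007 ] z.116 [0.5417 0.0273 0.116 ]
body [ 305  262   25   66 1237] [316.9 298. ] z.007 [ 0.4899 -0.103   0.007 ] z.116 [ 0.4919 -0.0312  0.116 ]
```

View pics/w3.png

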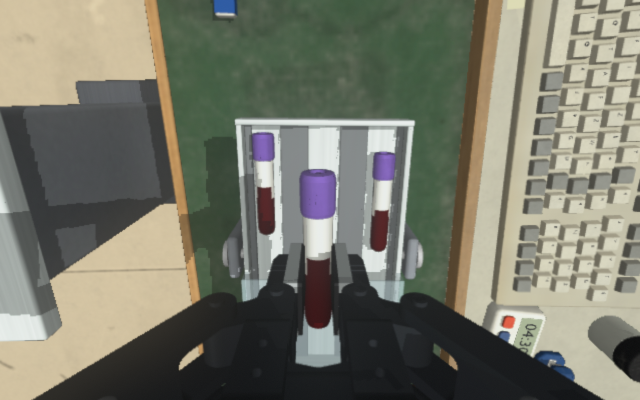

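```bash
python3 - <<'E'
from h import *
c=dict(np.load("/tmp/w3.npz"))
print("endwall",plane(c,[[236,121],[413,122]],.123).round(4).tolist())
print("lane edges row130",plane(c,[[309,130],[338,130]],.110).round(4).tolist())
print("hood edge",plane(c,[[242,279],[404,279]],.134).round(4).tolist())
print("held cap",plane(c,[[317.4,193.5]],.2165).round(4).tolist())
# dark bands along rows
g=c["color"].astype(int).mean(2)
for v in(130,150,170,240): print(v,g[v,232:418:2].astype(int).tolist())
E
```

```text
endwall [[0.4406, 0.1121, 0.123], [0.5602, 0.1087, 0.123]]
lane edges row130 [[0.4894, 0.1038, 0.11], [0.5103, 0.1033, 0.11]]
hood edge [[0.437, -0.0018, 0.134], [0.5573, -0.0045, 0.134]]
held cap [[0.4952, 0.0869, 0.2165]]
130 [80, 82, 185, 224, 211, 121, 104, 131, 133, 125, 209, 223, 221, 217, 219, 220, 221, 216, 215, 217, 217, 218, 218, 214, 130, 134, 135, 135, 135, 135, 135, 135, 136, 136, 136, 137, 137, 136, 171, 223, 227, 228, 228, 229, 226, 223, 225, 226, 228, 226, 229, 229, 197, 184, 128, 132, 133, 133, 134, 134, 134, 134, 133, 133, 134, 134, 133, 133, 178, 225, 223, 224, 228, 231, 225, 222, 224, 227, 224, 225, 227, 195, 133, 95, 96, 94, 93, 101, 182, 223, 212, 87, 77]
150 [61, 61, 76, 213, 223, 169, 116, 123, 130, 98, 77, 103, 121, 131, 138, 139, 140, 136, 124, 120, 109, 151, 221, 221, 153, 133, 136, 136, 136, 136, 136, 136, 136, 137, 137, 137, 137, 137, 171, 224, 228, 229, 229, 228, 227, 225, 226, 229, 230, 227, 230, 229, 225, 218, 130, 137, 137, 137, 137, 138, 137, 137, 136, 137, 137, 137, 137, 138, 222, 228, 226, 229, 232, 229, 217, 218, 222, 221, 227, 229, 232, 190, 108,
[... 244 characters left out ...]
123, 130, 137, 137, 128, 116, 99, 91, 109, 132, 208, 227, 228, 181, 129, 137, 137, 136, 137, 137, 137, 137, 137, 137, 138, 138, 137, 141, 164, 162, 126, 86, 101, 116, 126, 134, 139, 143, 143, 135, 124, 108, 123, 97, 87, 97, 156, 220, 218, 98, 81, 81, 81]
240 [106, 101, 86, 63, 62, 87, 158, 149, 91, 85, 95, 94, 88, 167, 167, 163, 160, 162, 163, 174, 219, 229, 229, 229, 227, 197, 132, 133, 133, 134, 134, 134, 134, 134, 134, 132, 144, 165, 195, 215, 225, 232, 234, 234, 234, 234, 232, 227, 217, 200, 173, 226, 159, 128, 134, 135, 134, 134, 135, 134, 134, 134, 134, 134, 134, 156, 159, 162, 160, 81, 46, 49, 52, 54, 54, 53, 53, 84, 141, 122, 96, 91, 99, 156, 222, 216, 80, 72, 92, 127, 143, 144, 141]
```

Emit:
{"fn": "arm_command", "kwargs": {"targets": [0, 0.22, 0, -0.2, 1, 1, 0.2, 0, 0, 1, 2, 0, 0, 0, 1, 2.5, 0, 0, 0, 1, 2, 0, 0, 0, 1, 1, 0, 0, 0, 1, 0.5, 0, 0, 0, 1, 0.4, 0, 0, 0, 1, 0.2, 0, 0, 0, 1, 0.1, 0, 0, 0, 1, 0, 0, 0, 0, 1, 0, 0, 0, 0, 1]}}

```text
clock: 7.45
position: [0.4987, 0.053, 0.1173]
tcp_rot: [[0.001, 1.0, -0.02], [-0.0, -0.02, -1.0], [-1.0, 0.001, 0.0]]
wrist_force: [-0.4, -0.6, -0.2]
grip_width: 0.0117
```

```bash
python3 look.py w4; python3 -c "
import cv2;cv2.imwrite('pics/w4c.png',cv2.resize(cv2.imread('pics/w4.png')[60:360,160:480],None,fx=2,fy=2))"
```

```text
7.45 [0.4987 0.053  0.1173] [[0.001, 1.0, -0.02], [-0.0, -0.02, -1.0], [-1.0, 0.001, 0.0]] [-0.41 -0.65 -0.25] 0.011673671980155275 [-0.12  0.03  2.02  0.    1.09 -0.1 ]
cap [ 198  156   39   48 1640] [217.4 179.2] z.007 [0.4223 0.0676 0.007 ] z.116 [0.4559 0.0935 0.116 ]
cap [ 300  170   36   49 1587] [317.5 193.6] z.007 [0.4993 0.0545 0.007 ] z.116 [0.4998 0.086  0.116 ]
cap [ 395  187   38   48 1561] [413.4 210.4] z.007 [0.5752 0.0392 0.007 ] z.116 [0.5431 0.0773 0.116 ]
body [211 245  28  57 821] [222.1 269. ] z.007 [ 0.4181 -0.0097  0.007 ] z.116 [0.4535 0.0494 0.116 ]
body [ 306  262   23   66 1162] [316.6 297.8] z.007 [ 0.4967 -0.039   0.007 ] z.116 [0.4983 0.0327 0.116 ]
body [392 279  27  23 347] [404.  288.9] z.007 [ 0.5716 -0.0317  0.007 ] z.116 [0.541  0.0369 0.116 ]
```

View pics/w4c.png

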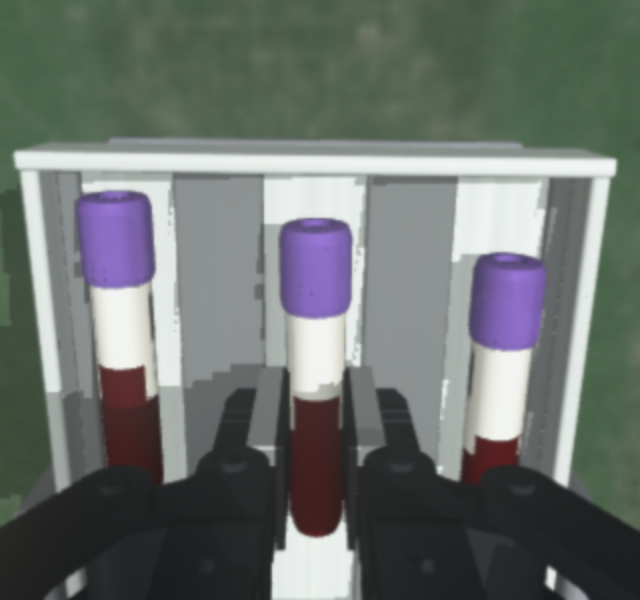

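Emit:
{"fn": "arm_command", "kwargs": {"targets": [0.15, 0, 0, 0.3, 1, 0.1, 0, 0, 0, 1, 0, 0, 0, 0, 1, 0, 0, 0, 0, 1]}}

```text
clock: 7.9
position: [0.4984, 0.0531, 0.1142]
tcp_rot: [[-0.0, 1.0, -0.025], [0.0, -0.025, -1.0], [-1.0, -0.0, -0.0]]
wrist_force: [0.2, 0.6, -0.3]
grip_width: 0.0115
```

Emit:
{"fn": "arm_command", "kwargs": {"targets": [0.08, 0, 0, 0, 1, 0, 0, 0, 0, 1, 0, 0, 0, 0, 1]}}

```text
clock: 8.2
position: [0.4984, 0.053, 0.1135]
tcp_rot: [[-0.0, 1.0, -0.025], [0.0, -0.025, -1.0], [-1.0, -0.0, -0.0]]
wrist_force: [-0.1, 0.1, -0.2]
grip_width: 0.0112
```

Emit:
{"fn": "arm_command", "kwargs": {"targets": [0, 0, 0, 0, 0.7, 0, 0, 0, 0, 0.6, 0, 0, 0, 0, 0.5, 0, 0, 0, 0, 0.4, 0, 0, 0, 0, 0.4, 0, 0, 0, 0, 0.4, -0.5, 0, 0, 0, 0.4, -1, 0, 0, 0, 0.4, -2, 0, 0, 0, 0.4, -3, 0, 0, 0, 0.4, -2, 0, 0, 0, 0.4, -1, 0, 0, 0, 0.4, 0, 0, 0, 0, 1, 0, 0, 0, 0, 1]}}

```text
clock: 9.6
position: [0.498, 0.0531, 0.2078]
tcp_rot: [[-0.001, 1.0, -0.025], [0.0, -0.025, -1.0], [-1.0, -0.001, -0.0]]
wrist_force: [0.6, 0.7, -0.4]
grip_width: 0.0003
```

```bash
python3 look.py w5
```

```text
9.6 [0.498  0.0531 0.2078] [[-0.001, 1.0, -0.025], [0.0, -0.025, -1.0], [-1.0, -0.001, -0.0]] [ 0.59  0.7  -0.42] 0.00028726591954854363 [-0.12 -0.09  1.95 -0.    1.27 -0.1 ]
cap [245 135  22  29 591] [255.7 148.5] z.007 [0.4357 0.0779 0.007 ] z.116 [0.4562 0.0937 0.116 ]
cap [308 142  21  29 556] [318.4 155.9] z.007 [0.4995 0.0688 0.007 ] z.116 [0.4998 0.0875 0.116 ]
cap [369 154  22  29 578] [379.6 168.2] z.007 [0.5627 0.0543 0.007 ] z.116 [0.5429 0.0776 0.116 ]
body [252 191  15  36 415] [258.7 207.6] z.007 [0.434  0.0144 0.007 ] z.116 [0.455  0.0503 0.116 ]
body [313 199  13  44 515] [319.2 220.9] z.007 [ 0.4986 -0.0024  0.007 ] z.116 [0.4992 0.0388 0.116 ]
body [369 215  15  39 470] [376.  233.7] z.007 [ 0.5609 -0.019   0.007 ] z.116 [0.5417 0.0275 0.116 ]
```

View pics/w5.png

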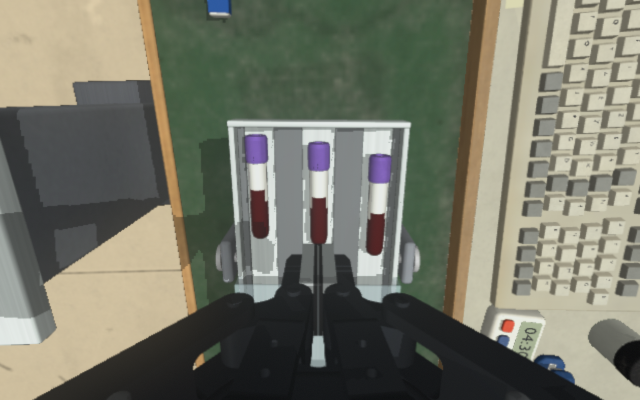

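Emit:
{"fn": "arm_command", "kwargs": {"targets": [0, 0, 1.4, 0, 1, 0, 0, 3, 0, 1, 0, 0, 4, 0, 1, 0, 0, 4, 0, 1, 0, 0, 4, 0, 1, 0, 0, 2, 0, 1, 0, 0, 1, 0, 1, 2, 0, 0, 0, 1, 3, 0, 0, 0, 1, 2.4, 0, 0, 0, 1, 1.2, 0, 0, 0, 1, 0.5, 0, 0, 0, 1, 0.3, 0, 0, 0, 1, 0, 0, 0, 0, 1, 0, 0, 0, 0, 1], "grip_force": 40}}

```text
clock: 11.15
position: [0.4943, -0.1412, 0.1156]
tcp_rot: [[0.002, 1.0, -0.025], [-0.001, -0.025, -1.0], [-1.0, 0.002, 0.001]]
wrist_force: [0.8, -0.2, -0.0]
grip_width: 0.0003
```

Emit:
{"fn": "arm_command", "kwargs": {"targets": [0.2, 0, 0, 0, 1, 0.2, 0, 0, 0, 1, 0.2, 0, 0, 0, 1, 0.2, 0, 0, 0, 1, 0, 0, 0, 0, 1, 0, 0, 0, 0, 1]}}

```text
clock: 11.75
position: [0.4936, -0.141, 0.1066]
tcp_rot: [[0.0, 1.0, -0.025], [-0.0, -0.025, -1.0], [-1.0, 0.0, 0.0]]
wrist_force: [0.1, -0.7, 2.1]
grip_width: -0.0001
```

Emit:
{"fn": "arm_command", "kwargs": {"targets": [0.2, 0, 0, 0, 1, 0.4, 0, -0.01, 0, 1, 0.4, 0, -0.03, 0, 1, 0.4, 0, -0.04, 0, 1, 0.4, 0, -0.05, 0, 1, 0.4, 0, -0.07, 0, 1, 0.4, 0, -0.08, 0, 1, 0.4, 0, -0.09, 0, 1, 0.4, 0, -0.1, 0, 1, 0.4, 0, -0.11, 0, 1, 0.4, 0, -0.12, 0, 1, 0.4, 0, -0.14, 0, 1, 0.2, 0, -0.07, 0, 1, 0, 0, 0, 0, 1, 0, 0, 0, 0, 1]}}

```text
clock: 13.25
position: [0.4936, -0.1317, 0.0585]
tcp_rot: [[-0.0, 1.0, -0.025], [0.0, -0.025, -1.0], [-1.0, -0.0, -0.0]]
wrist_force: [0.5, -1.5, 2.3]
grip_width: -0.0001
```

Emit:
{"fn": "arm_command", "kwargs": {"targets": [0.25, 0, -0.1, 0, 1, 0.25, 0, -0.1, 0, 1, 0.25, 0, -0.11, 0, 1, 0.15, 0, -0.06, 0, 1, 0, 0, 0, 0, 1, 0, 0, 0, 0, 1]}}

```text
clock: 13.85
position: [0.4938, -0.1281, 0.0495]
tcp_rot: [[-0.0, 1.0, -0.025], [0.0, -0.025, -1.0], [-1.0, -0.0, -0.0]]
wrist_force: [-0.4, -1.3, 1.9]
grip_width: 0.0002
```

Emit:
{"fn": "arm_command", "kwargs": {"targets": [0.15, 0, -0.07, 0, 1, 0.1, 0, -0.05, 0, 1, 0, 0, 0, 0, 1, 0, 0, 0, 0, 1]}}

```text
clock: 14.25
position: [0.4939, -0.1269, 0.047]
tcp_rot: [[-0.0, 1.0, -0.025], [0.0, -0.025, -1.0], [-1.0, -0.0, -0.0]]
wrist_force: [-0.3, -1.4, 2.3]
grip_width: -0.0003
```

Emit:
{"fn": "arm_command", "kwargs": {"targets": [0.1, 0, -0.05, 0, 1, 0.1, 0, -0.05, 0, 1, 0, 0, 0, 0, 1, 0, 0, 0, 0, 1]}}

```text
clock: 14.65
position: [0.4939, -0.1259, 0.0449]
tcp_rot: [[-0.0, 1.0, -0.025], [0.0, -0.025, -1.0], [-1.0, -0.0, -0.0]]
wrist_force: [0.2, -2.1, 2.3]
grip_width: 0.0002
```

Emit:
{"fn": "arm_command", "kwargs": {"targets": [0.1, 0, -0.05, 0, 1, 0.1, 0, -0.05, 0, 1, 0, 0, 0, 0, 1, 0, 0, 0, 0, 1]}}

```text
clock: 15.05
position: [0.4939, -0.1249, 0.043]
tcp_rot: [[-0.0, 1.0, -0.025], [0.0, -0.025, -1.0], [-1.0, -0.0, -0.0]]
wrist_force: [0.9, -2.0, 2.6]
grip_width: -0.0002
```

Emit:
{"fn": "arm_command", "kwargs": {"targets": [0.1, 0, -0.06, 0, 1, 0.05, 0, -0.03, 0, 1, 0, 0, 0, 0, 1, 0, 0, 0, 0, 1]}}

```text
clock: 15.45
position: [0.494, -0.1241, 0.0415]
tcp_rot: [[0.0, 1.0, -0.025], [-0.0, -0.025, -1.0], [-1.0, 0.0, 0.0]]
wrist_force: [0.4, -3.0, 1.2]
grip_width: 0.0
```

Emit:
{"fn": "arm_command", "kwargs": {"targets": [0.1, 0, -0.05, 0, 1, 0, 0, 0, 0, 1, 0, 0, 0, 0, 1]}}

```text
clock: 15.75
position: [0.494, -0.1235, 0.0405]
tcp_rot: [[0.0, 1.0, -0.025], [-0.0, -0.025, -1.0], [-1.0, 0.0, 0.0]]
wrist_force: [-0.3, -3.1, 0.7]
grip_width: -0.0001
```

Emit:
{"fn": "arm_command", "kwargs": {"targets": [0.05, 0, 0.02, 0, 1, 0.05, 0, 0, 0, 1, 0, 0, 0, 0, 1, 0, 0, 0, 0, 1]}}

```text
clock: 16.15
position: [0.494, -0.1235, 0.0395]
tcp_rot: [[-0.0, 1.0, -0.025], [0.0, -0.025, -1.0], [-1.0, -0.0, -0.0]]
wrist_force: [-0.5, 0.4, 3.0]
grip_width: -0.0003
```

Emit:
{"fn": "arm_command", "kwargs": {"targets": [0.05, 0, -0.01, 0, 1, 0.05, 0, -0.02, 0, 1, 0, 0, 0, 0, 1, 0, 0, 0, 0, 1]}}

```text
clock: 16.55
position: [0.494, -0.1234, 0.0385]
tcp_rot: [[0.0, 1.0, -0.025], [0.0, -0.025, -1.0], [-1.0, 0.0, -0.0]]
wrist_force: [-0.4, -0.6, 2.3]
grip_width: 0.0003
```

Emit:
{"fn": "arm_command", "kwargs": {"targets": [0.05, 0, -0.02, 0, 1, 0.05, 0, -0.02, 0, 1, 0, 0, 0, 0, 1, 0, 0, 0, 0, 1]}}

```text
clock: 16.95
position: [0.4941, -0.1233, 0.038]
tcp_rot: [[-0.0, 1.0, -0.025], [-0.0, -0.025, -1.0], [-1.0, -0.0, 0.0]]
wrist_force: [-2.2, -0.6, 7.4]
grip_width: -0.0002
```

Emit:
{"fn": "arm_command", "kwargs": {"targets": [0.03, 0, 0, 0, 1, 0, 0, 0, 0, 1, 0, 0, 0, 0, 1]}}

```text
clock: 17.25
position: [0.4942, -0.1234, 0.0378]
tcp_rot: [[0.0, 1.0, -0.025], [-0.001, -0.025, -1.0], [-1.0, 0.0, 0.001]]
wrist_force: [-2.3, -1.2, 7.7]
grip_width: 0.0002
```

Emit:
{"fn": "arm_command", "kwargs": {"targets": [0.04, 0, 0, 0, 1, 0, 0, 0, 0, 1, 0, 0, 0, 0, 1]}}

```text
clock: 17.55
position: [0.4944, -0.1236, 0.0377]
tcp_rot: [[0.0, 1.0, -0.025], [-0.001, -0.025, -1.0], [-1.0, 0.0, 0.001]]
wrist_force: [-2.8, -0.9, 9.3]
grip_width: -0.0002
```

Emit:
{"fn": "arm_command", "kwargs": {"targets": [0.06, 0, 0, 0, 1, 0, 0, 0, 0, 1, 0, 0, 0, 0, 1, 0, 0, 0, 0, 1]}}

```text
clock: 17.95
position: [0.4946, -0.1238, 0.0373]
tcp_rot: [[0.001, 1.0, -0.025], [-0.001, -0.025, -1.0], [-1.0, 0.001, 0.001]]
wrist_force: [-2.2, -1.1, 9.8]
grip_width: -0.0001
```

```bash
python3 look.py w6; python3 - <<'E'
from h import *
from workcell import r
c=r.capture("side");cv2.imwrite("pics/s6.png",c["color"][:,:,::-1])
d=r.capture("top");print(r.read_state()["wrist_force"])
a=cv2.resize(c["color"][150:260,270:370],None,fx=4,fy=4,interpolation=cv2.INTER_CUBIC)
b=cv2.resize(d["color"][140:240,220:370],None,fx=2.6,fy=2.6,interpolation=cv2.INTER_CUBIC)
o=np.zeros((440,800,3),np.uint8);o[:,:400]=a;o[:b.shape[0],405:405+b.shape[1]]=b
cv2.imwrite("pics/m6.png",o[:,:,::-1])
E
```

```text
17.95 [ 0.4946 -0.1238  0.0373] [[0.001, 1.0, -0.025], [-0.001, -0.025, -1.0], [-1.0, 0.001, 0.001]] [-2.2  -1.05  9.76] -9.545768099730949e-05 [-0.47  0.19  2.02 -0.    0.93 -0.44]
[-3.63965436 -2.24124012 10.26413433]
```

View pics/m6.png

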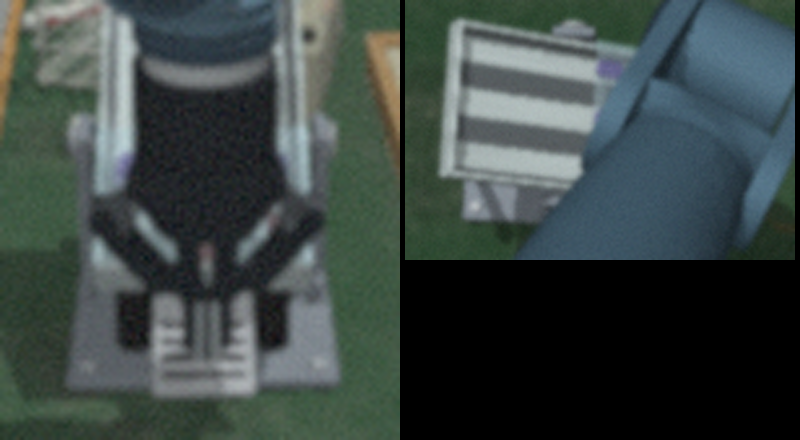

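View pics/w6.png

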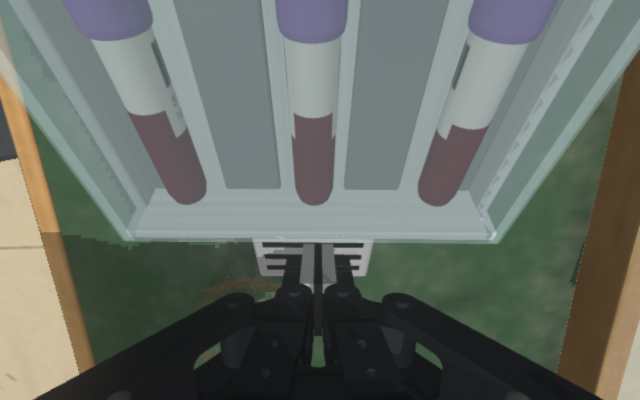

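Emit:
{"fn": "arm_command", "kwargs": {"targets": [0.06, 0, 0, 0, 1, 0, 0, 0, 0, 1, 0, 0, 0, 0, 1, 0, 0, 0, 0, 1]}}

```text
clock: 18.5
position: [0.4948, -0.124, 0.0371]
tcp_rot: [[0.001, 1.0, -0.025], [-0.002, -0.025, -1.0], [-1.0, 0.001, 0.002]]
wrist_force: [-2.9, -1.1, 11.3]
grip_width: -0.0002
```

Emit:
{"fn": "arm_command", "kwargs": {"targets": [0.07, 0, 0, 0, 1, 0, 0, 0, 0, 1, 0, 0, 0, 0, 1, 0, 0, 0, 0, 1, 0, 0, 0, 0, 1]}}

```text
clock: 19.0
position: [0.495, -0.1243, 0.0367]
tcp_rot: [[0.002, 1.0, -0.025], [-0.002, -0.025, -1.0], [-1.0, 0.002, 0.002]]
wrist_force: [-4.4, -1.7, 12.7]
grip_width: 0.0003
```

Emit:
{"fn": "arm_command", "kwargs": {"targets": [0, 0, 0, 0, 1, 0, 0, 0, 0, 1, 0, 0, 0, 0, 1, -0.1, 0, 0, 0, 1, -0.1, 0, 0, 0, 1, -0.1, 0, 0, 0, 1, -0.1, 0, 0.02, 0, 1, -0.15, 0, 0.06, 0, 1, -0.2, 0, 0.09, 0, 1, -0.25, 0, 0.11, 0, 1, -0.3, 0, 0.13, 0, 1, -0.3, 0, 0.13, 0, 1, -0.3, 0, 0.12, 0, 1, -0.3, 0, 0.11, 0, 1, -0.3, 0, 0.1, 0, 1, -0.3, 0, 0.1, 0, 1, -0.3, 0, 0.09, 0, 1, -0.2, 0, 0.06, 0, 1, -0.1, 0, 0.02, 0, 1, 0, 0, 0, 0, 1]}}

```text
clock: 21.0
position: [0.4937, -0.1344, 0.069]
tcp_rot: [[0.0, 1.0, -0.025], [0.0, -0.025, -1.0], [-1.0, 0.0, -0.0]]
wrist_force: [-0.5, -0.4, 1.5]
grip_width: -0.0001
```

Emit:
{"fn": "arm_command", "kwargs": {"targets": [-0.15, 0, 0.04, 0, 1, -0.25, 0, 0.06, 0, 1, -0.25, 0, 0.06, 0, 1, -0.25, 0, 0.06, 0, 1, -0.25, 0, 0.05, 0, 1, -0.25, 0, 0.05, 0, 1, -0.25, 0, 0.04, 0, 1, -0.25, 0, 0.04, 0, 1, -0.25, 0, 0.03, 0, 1, -0.25, 0, 0.03, 0, 1, -0.25, 0, 0.02, 0, 1, -0.25, 0, 0.02, 0, 1, -0.25, 0, 0.01, 0, 1, -0.2, 0, 0, 0, 1, -0.1, 0, 0, 0, 1, 0, 0, 0, 0, 1, 0, 0, 0, 0, 1]}}

```text
clock: 22.7
position: [0.4936, -0.1396, 0.1034]
tcp_rot: [[0.0, 1.0, -0.025], [-0.0, -0.025, -1.0], [-1.0, 0.0, 0.0]]
wrist_force: [-0.1, -0.4, 1.5]
grip_width: 0.0002
```

Still in contact; creep to level, past it, then lift away.

Emit:
{"fn": "arm_command", "kwargs": {"targets": [-0.1, 0, 0, 0, 1, -0.1, 0, 0, 0, 1, -0.08, 0, 0, 0, 1, -0.06, 0, 0, 0, 1, -0.06, 0, 0, 0, 1, -0.06, 0, 0, 0, 1, -0.06, 0, 0, 0, 1, -0.06, 0, 0, 0, 1, -0.06, 0, 0, 0, 1, -0.06, 0, 0, 0, 1, -0.06, 0, 0, 0, 1, 0, 0, 0, 0, 1, 0, 0, 0, 0, 1]}}

```text
clock: 24.0
position: [0.4935, -0.1395, 0.1109]
tcp_rot: [[-0.0, 1.0, -0.025], [0.0, -0.025, -1.0], [-1.0, -0.0, -0.0]]
wrist_force: [0.0, -0.3, -0.2]
grip_width: -0.0001
```

Contact gone at level. Lift clear and check.

Emit:
{"fn": "arm_command", "kwargs": {"targets": [-0.3, 0, 0, 0, 1, -1, 0, 0, 0, 1, -2, 0, 0, 0, 1, -3, 0, 0, 0, 1, -3, 0, 0, 0, 1, -2, 0, 0, 0, 1, -0.7, 0, 0, 0, 1, 0, 0, 0, 0, 1, 0, 0, 0, 0, 1, 0, 0, 0, 0, 1]}}

```text
clock: 25.0
position: [0.4928, -0.1391, 0.2294]
tcp_rot: [[-0.003, 1.0, -0.025], [0.001, -0.025, -1.0], [-1.0, -0.003, -0.001]]
wrist_force: [-1.4, 0.3, -0.1]
grip_width: -0.0002
```

```bash
python3 look.py w7
```

```text
25.0 [ 0.4928 -0.1391  0.2294] [[-0.003, 1.0, -0.025], [0.001, -0.025, -1.0], [-1.0, -0.003, -0.001]] [-1.36  0.26 -0.09] -0.00018128112748917779 [-0.5  -0.08  1.91  0.    1.32 -0.47]
body [523 127  14  15 170] [529.4 134.2] z.007 [ 0.7188 -0.1093  0.007 ] z.116 [ 0.6522 -0.096   0.116 ]
```

View pics/w7.png

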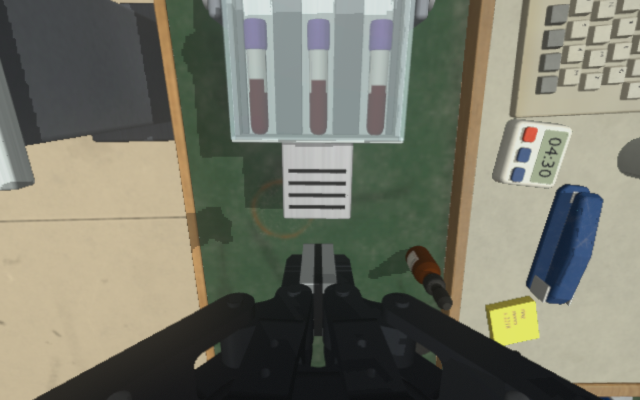

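The tray is level. All three tubes sit under the hood with their bottoms at row ~135, against the end wall at row ~140, and the bystander in view is undisturbed.

```bash
python3 -c "
from workcell import r
print(r.hand_in())"
```

```text
the job is handed in; nothing more can be done
None
```

The job is done and handed in at about 25 s of the 67 s limit.

**Placing:** I picked the loose tube off the desk and laid it in the middle lane's open part, cap away from the tab. A wrist picture after release showed it centred in the lane.

**Pressing:** I pushed the tab down slowly along its arc until I felt the stop at about 0.55 rad. I built the force up to 12.7 N upward (about 13.5 N in total with the sideways part) and held it there. A wrist picture, taken at about 10 N on the stop, showed all three tubes in line against the end wall.

**Return:** I stayed on the tab on the way up, at no more than about 0.25 rad/s. Contact was still 1.5 N just below level and fell to zero at level, and then I lifted clear.

**Last check:** The final picture showed the tray level and the three tubes under the hood against the end wall. The bottle stood in place and the gripper touched nothing. I did not picture the eyepiece or the eraser again at the end, but no move went near them.

**Two readings were off:**
- The grip read 11.5 mm on the 12.8 mm tube, but it held securely.
- Pressing the stop also gave about 4 N of sideways force on the tab.

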